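# Refill and index a fraction carousel

### The arm

A 7-joint arm with a two-finger parallel gripper is mounted at the origin on the work surface. World frame = base frame: x ahead of the robot, y to its left, z up, the work surface at z = 0. Lengths are in m, angles in rad, forces in N, time in s.
With the tool pointing down it reaches from about 0.425 to 0.925 m from the base axis. Payload 6.8 kg.
Tool frame: the origin (TCP) lies on the centre line of the jaws, within the pads' length; the fingertips stand bot.finger_overhang ahead of it and the grasp point (between the pads) lies 3 mm ahead of it (bot.finger_overhang is the distance from the TCP to the fingertips, in m); z points along the fingers, y is the direction in which the jaws open and shut (so a half turn about z gives the same grasp; the last joint's range is limited). The gripper opens to 85 mm and grips with 20 to 120 N. Pads are 22 mm wide; open, the fingers measure 114 mm over their backs; the gripper's body (76 mm by 85 mm) begins 54 mm behind the grasp point. The pads swing forward as they close: fully open they stand 13 mm farther back than shut.
Start: joints at [1.007, 0.477, 0.022, 1.555, -0.011, 1.109, -0.083], TCP at [0.297, -0.606, 0.253] pointing down, gripper open.
Joint ranges: [-2.96, 2.96], [-0.34, 2.1], [-1.41, 1.46], [0.24, 2.44], [-1.37, 4.51], [0.17, 1.92], [-2.96, 2.96]. Speed limits (rad/s): [2.39, 2.39, 3.14, 3.14, 3.14, 3.14, 3.14].

### API

Orientations are given as a unit quaternion [w, x, y, z].
In Python, from station import bot gives the robot as it stands.
- The arm moves only by the tool drive_tool, never from a script. Its argument "increments" is text: rows parted by semicolons, each of 4 numbers parted by spaces: the shift along the world's x, y, z in m, then the turn about the world's z in rad. In form: tx ty tz spin; .... A call has 1 to 12 rows; each row shifts and turns the commanded pose from where the row before left it; what a row does not reach is not made up. A row lasts 1/12 s, in which the tool goes at most 41.7 mm and 7.16 degrees, less where a joint would pass 70% of its speed; a pose out of reach is approached as far as the arm can. A call is refused whole if a number of a shift passes 0.0417 or a number of a turn 0.125, either way. A call with a gripper value outside its range is refused whole. "grip" is the opening, from 0 (shut) to 1 (fully open), set as the call begins (left out, the last holds). The fingers move at their own pace and stop on an object; "squeeze" is the grip in N (left out, the last holds). Time passes only in rows, so rows that do not move let the fingers close. It gives the time, the measured TCP pose, the force and the opening at its end, in the units of the state.
- bot.get_obs(): the state, without advancing time (a new reading comes with each control period).
- bot.read_camera(name): name is "scene" or "side" or "wrist"; returns the picture (480x640x3 uint8, red, green, blue); there is no depth.
- bot.calibration(name): a dict with "fx", "fy", "cx", "cy" (pixels), "camera_from_world" (4x4, takes a point from world to camera coordinates). Camera axes: x right, y down, z forward; pixel columns grow to the right and rows downward; lengths in m; the calibration is good to about 2 mm. A picture is of the moment at which its call begins: read the wrist's pose just before it. calibration takes no time and is no camera call; for the wrist camera it gives the pose at the moment of the call.
- bot.hand_in(): hands the job in, once; it reports no verdict.
The state is a dict: "t": time; "q": joint angles; "joint_vel": joint speeds; "joint_torque": joint torques, N m; "eef_pos": TCP position; "tool_rot": TCP orientation; "contact_force": force on the tool from outside, world axes, zero at the start; "torque": the same for the moment, N m; "gripper_width": opening from 0.0 (shut) to 1.0 (fully open).
Only numpy, scipy, OpenCV 4.12 (cv2) and the standard library are available. Lean on these libraries where they do the work, as an engineer would, in place of code of your own. Each camera call takes 0.05 s, during which the arm holds its last target.

### The job

Stand the empty green-collared receiver flask in the free pocket of the fraction carousel and let go of it. Then push the tall red peg so that the carousel turns anticlockwise (seen from above) to its next click-stop, feel the sprung plunger drop into its notch, and, still in that notch, lean on the peg with about 6 N for half a second to prove that it holds. Push gently so that nothing tips or is knocked and leave the carousel resting in that notch.

Things in the scene. Friction and masses are not known exactly. Their poses are not given: they have to be found in the camera images.
- receiver_center (a point): The empty conical glass flask to load, green collar and foot band, upright on the table right of the carousel. 90 mm tall, foot 44 mm across, cone from 8 to 45 mm up, then a straight neck 20 mm across (the place to grip, from above) up to 85 mm, rim 27 mm. Point: on its axis half-way up, 45 mm above the underside; z up. 55 to 110 g.
- empty_pocket (a point): The free pocket of the carousel: centre of its floor, level with the deck, 52 mm above the table. Six pins 6 mm thick and 12 mm high leave a 49 mm wide round space for a flask's foot. 80 mm from the carousel's axis, turns with it; the neighbours, 72 degrees either side, hold 90 mm tall flasks.
- push_peg (a point): Centre of the top of the tall red peg to push: 12 mm across, 75 mm high above the deck (top 127 mm above the table), 112 mm from the axis, half-way between two pockets, at the carousel's near left. Turns with it. Pushing it takes about 2 to 3 N between stops; a stop holds against about 12 N, more rides out. Knocks count: meet it at under 40 mm/s, never over 25 N.
- platter: The turning part: white deck 250 mm across on an aluminium cam wheel 280 mm across with five V notches, one at each pocket. Origin on the turning axis at table height, z up; anticlockwise is positive. Starts at rest between stops; the next stop anticlockwise is 32 to 56 degrees ahead (it differs each time, the index head is clamped by hand), then 72 degrees to the one after.
- base: The fixed grey round foot of the carousel, 210 mm across; origin on the turning axis at table height, never moves. At the start its axes are those of the platter.
- flask0: Blue-collared flask, the same shape as the receiver, standing loose in a carousel pocket; origin at the centre of its underside, z up. It rides along.
- flask1: As flask0, in another pocket.
- flask2: As flask0, in another pocket.
- flask3: As flask0, in another pocket.
- plunger (a joint): Drop of the sprung plunger of the blue index head (far side; red knob, rod 245 mm high with white drip spout) towards the carousel, in m: under 0.001 riding on the rim, about 0.0045 seated in a notch. Dropping in, it draws the carousel a few mm ahead; released within 2 mm of the notch it settles in. The spout's tip, 168 mm above the table, is over the pocket at that notch.
- wash_bottle: White bottle with blue cap, 60 mm across, 160 mm tall, right of the carousel; leave alone.
- beaker: Glass beaker 68 mm across, 85 mm tall, right of the carousel; leave alone.
- cork_ring: Cork ring 100 mm across, 30 mm high, on the left; leave alone.
- scoop: Steel spoon 180 mm long lying at the front right; leave alone.
- stopper: Cork stopper 28 mm across, 30 mm high, at the right; leave alone.
- jar: Amber jar 70 mm across, 90 mm tall, on the left; leave alone.
Mind the look-alikes: they are no part of the job. What is shaped like the part that bears receiver_center but brown or orange is not meant. What is shaped like the flask0 but orange is not meant.

How it is judged:
By the outcome, as a careful person would: the job done as asked, in the order asked, and still so for the second after the job is handed in, with the robot touching nothing.
It also fails if it takes over 69 s, if anything falls off the work surface, if the arm or the gripper's body presses on something with over 40 N, if the wrist force passes 120 N, or if a joint passes its speed limit or range.

## Working session

There is one attempt and no reset: what is moved stays moved. The work goes in short steps, Python scripts to look and compute and a tool call to move; the robot and the scene stay as the last step left them, time stands still between calls to the robot, and variables do not carry over. Pictures are saved under pics/ and viewed, and the job is handed in when it is done.

Besides the shell and the picture viewer there is one more tool, called after ">>>" by a JSON object that holds its "op" and its "data", one argument or row to a line. drive_tool: Moves the arm, as the interface text tells. Its arguments: {"type":"object","properties":{"increments":{"type":"string"},"grip":{"type":"number"},"squeeze":{"type":"number"}},"required":["increments"]}

```bash
ls; mkdir -p pics; python3 - <<'E'
from station import bot
import cv2
for n in ("scene","side","wrist"):
    im=bot.read_camera(n); cv2.imwrite(f"pics/{n}0.png",im[:,:,::-1])
    c=bot.calibration(n); print(n,c["fx"],c["cx"],c["cy"]); print(c["camera_from_world"])
print(bot.finger_overhang, bot.get_obs())
E
```

```text
pics
scene 522.6487971027902 313.7383145608817 247.87246716045337
[[ 0.76793032  0.64034586 -0.01549817 -0.39259439]
 [ 0.52138439 -0.63895552 -0.56559186 -0.22058695]
 [-0.37207705  0.42625463 -0.82453966  1.57937298]
 [ 0.          0.          0.          1.        ]]
side 622.2504585682993 321.4743980751555 245.21008763408736
[[ 0.99789327 -0.06297196 -0.01560635 -0.54426936]
 [-0.05187985 -0.630109   -0.77477166  0.09933396]
 [ 0.03895519  0.77394908 -0.63204851  1.52228576]
 [ 0.          0.          0.          1.        ]]
wrist 392.7614401593371 319.1920066581328 238.6361051193118
[[ 0.43967096 -0.89815744 -0.00162937 -0.67350659]
 [-0.84875222 -0.41607787  0.32634166 -0.04078434]
 [-0.29378413 -0.14210002 -0.94525048  0.38216741]
 [ 0.          0.          0.          1.        ]]
0.022 {'t': 0.15, 'q': array([ 1.00692787,  0.47763071,  0.02233611,  1.55620704, -0.01145435,
        1.10931008, -0.08307482]), 'joint_vel': array([-0.00104802, -0.00305339,  0.00184172, -0.00308864, -0.00047202,
        0.00149726,  0.00074234]), 'joint_torque': array([ 2.47462813e-03, -5.96928692e+01,  1.60987761e+00, -2.81492972e+01,
        1.26440293e-02,  6.44953747e-03, -1.76206663e-05]), 'eef_pos': array([ 0.29690781, -0.60572204,  0.25254242]), 'tool_rot': array([-6.76550593e-04,  9.74138083e-01,  2.25952396e-01, -2.26867559e-04]), 'contact_force': array([-0.16332404,  0.43678325,  0.85315642]), 'torque': array([ 0.01326622, -0.05642487, -0.0026296 ]), 'gripper_width': 0.9978550208143918}
```

View pics/scene0.png

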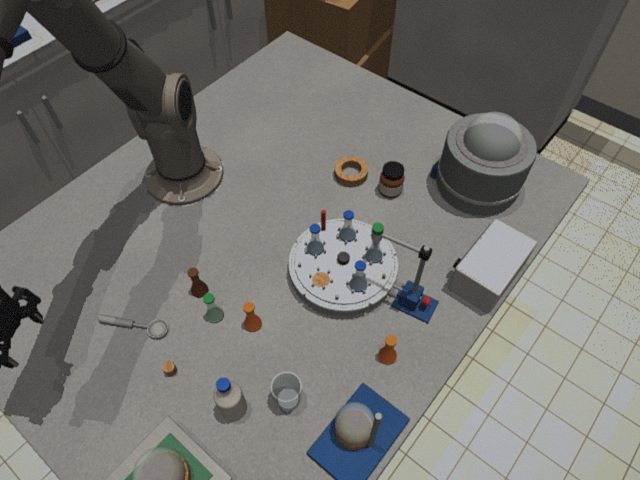

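View pics/side0.png

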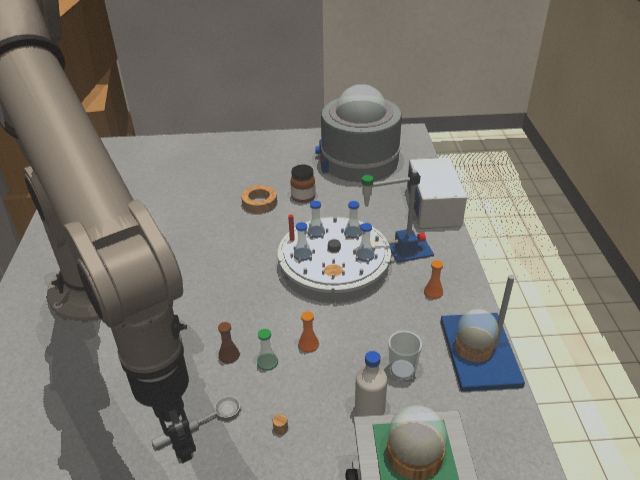

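View pics/wrist0.png

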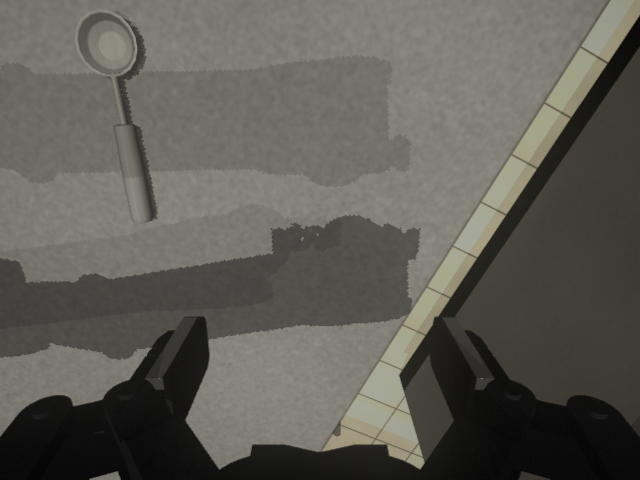

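The candidates in the scene view are green at (211,308), brown at (197,282), and orange at (252,318) and (388,350). The green thing at (377,230) seems to be on the index arm. I'll enlarge these to check.

```bash
python3 - <<'E'
import cv2,numpy as np
a=cv2.imread("pics/scene0.png"); b=cv2.imread("pics/side0.png")
cv2.imwrite("pics/c1.png",cv2.resize(a[200:330,180:450],None,fx=2.9,fy=2.9,interpolation=cv2.INTER_CUBIC))
cv2.imwrite("pics/c2.png",cv2.resize(b[170:380,200:450],None,fx=2.8,fy=2.8,interpolation=cv2.INTER_CUBIC))
E
```

```text
(no output)
```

View pics/c1.png

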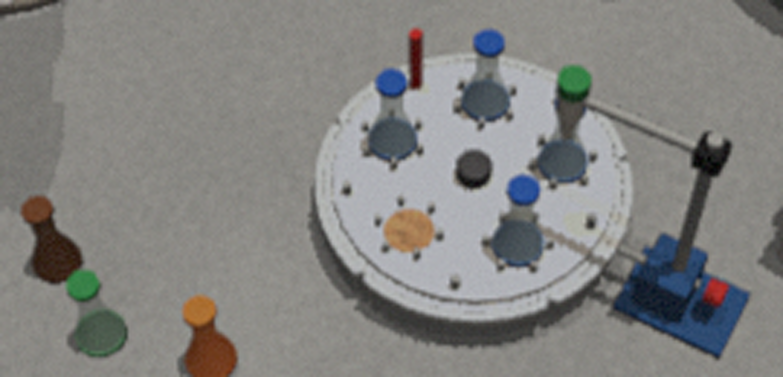

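View pics/c2.png

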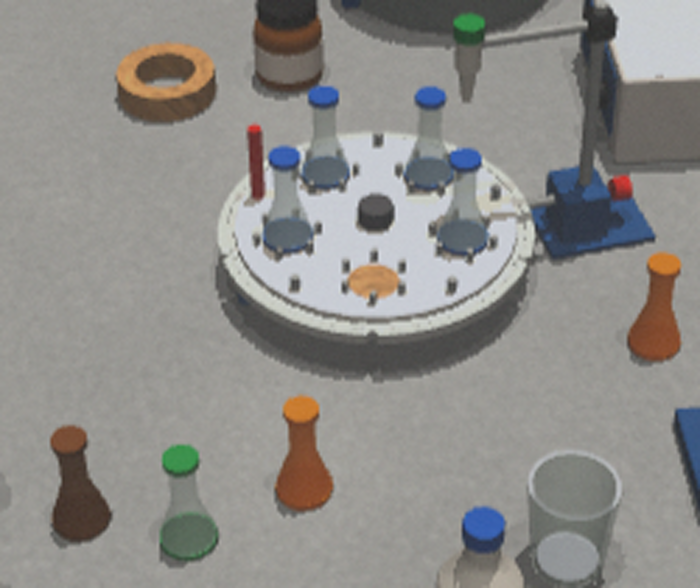

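Candidates: green in scene (211,308) / side (265,345); brown in scene (197,282) / side (228,342); orange in scene (252,318) / side (308,332) and (388,350) / (434,280). The first one fits: it has a green collar and foot band, clear glass, and stands on the table. The green cap at scene (377,230) / side (368,180) belongs to the spout. The free pocket is the one with the orange floor, scene (321,279) / side (333,270).

```bash
cat > h.py <<'E'
import numpy as np,cv2
from station import bot
def ray(n,uv,c=None):
    c=c or bot.calibration(n); T=np.array(c["camera_from_world"]);R=T[:3,:3];o=-R.T@T[:3,3]
    d=R.T@np.array([(uv[0]-c["cx"])/c["fx"],(uv[1]-c["cy"])/c["fy"],1]); return o,d/np.linalg.norm(d)
def plane(n,uv,z,c=None):
    o,d=ray(n,uv,c); return o+d*(z-o[2])/d[2]
def tri(rs):
    A=sum(np.eye(3)-np.outer(d,d) for o,d in rs); b=sum((np.eye(3)-np.outer(d,d))@o for o,d in rs)
    p=np.linalg.solve(A,b); return p,[np.linalg.norm((np.eye(3)-np.outer(d,d))@(p-o)) for o,d in rs]
def proj(n,p,c=None):
    c=c or bot.calibration(n);T=np.array(c["camera_from_world"]);q=T[:3,:3]@p+T[:3,3]
    return np.array([c["cx"]+c["fx"]*q[0]/q[2],c["cy"]+c["fy"]*q[1]/q[2]])
R={"green":((45,110,50),(75,255,255)),"blue":((105,150,60),(125,255,255)),"red":((0,150,60),(6,255,255)),"orange":((8,70,120),(18,200,255)),"dark":((0,0,0),(180,255,75))}
def blobs(im,col,amin=15):
    h=cv2.cvtColor(im,cv2.COLOR_RGB2HSV); m=cv2.inRange(h,*map(np.array,R[col]))
    n,l,s,c=cv2.connectedComponentsWithStats(m)
    return [(c[i].round(1).tolist(),s[i].tolist()) for i in range(1,n) if s[i][4]>=amin]
E
python3 - <<'E'
from h import *
for n,roi in (("scene",(180,190,450,340)),("side",(200,170,450,380))):
    im=cv2.imread(f"pics/{n}0.png")[:,:,::-1].copy()
    m=np.zeros_like(im)+255; x0,y0,x1,y1=roi; m[y0:y1,x0:x1]=im[y0:y1,x0:x1]
    for c in R:
        print(n,c,blobs(m,c))
E
```

```text
scene green [([377.6, 227.7], [373, 223, 11, 12, 89]), ([208.0, 298.0], [203, 293, 11, 11, 85])]
scene blue [([348.1, 214.5], [344, 211, 9, 8, 63]), ([314.6, 228.3], [310, 224, 10, 9, 68]), ([360.3, 265.2], [356, 261, 10, 9, 73]), ([411.9, 292.1], [403, 282, 20, 20, 144]), ([422.3, 311.3], [399, 299, 38, 24, 222])]
scene red [([322.9, 219.0], [322, 210, 3, 20, 43]), ([426.3, 300.6], [423, 297, 7, 8, 37])]
scene orange [([320.6, 279.1], [312, 272, 18, 15, 198]), ([248.3, 306.6], [243, 302, 12, 10, 99]), ([390.5, 337.1], [385, 334, 12, 6, 56])]
scene dark [([196.5, 198.8], [180, 190, 35, 16, 78]), ([387.7, 195.2], [378, 190, 23, 9, 66]), ([444.7, 195.0], [436, 190, 14, 15, 116]), ([322.9, 221.4], [322, 214, 3, 16, 42]), ([376.1, 236.5], [372, 230, 11, 18, 78]), ([374.6, 297.1], [288, 246, 144, 74, 1259]), ([366.9, 254.3], [363, 251, 8, 7, 16]), ([342.9, 258.3], [337, 253, 12, 12, 107]), ([198.1, 287.1], [190, 273, 18, 25, 268]), ([448.2, 282.3], [445, 273, 5, 18, 35]), ([353.1, 278.9], [351, 275, 5, 8, 15]), ([422.1, 306.5], [418, 301, 11, 11, 56]), ([417.1, 317.9], [411, 315, 14, 7, 1
[... 655 characters left out ...]
[218, 322, 13, 8, 72])]
side dark [([301.9, 174.5], [292, 170, 21, 11, 208]), ([358.7, 174.5], [322, 170, 72, 16, 578]), ([412.3, 181.4], [408, 170, 12, 30, 169]), ([297.1, 186.2], [291, 183, 15, 6, 23]), ([416.2, 204.9], [413, 188, 8, 32, 150]), ([303.4, 199.7], [292, 196, 23, 7, 51]), ([409.3, 206.0], [409, 201, 2, 12, 16]), ([405.6, 248.3], [391, 234, 31, 28, 359]), ([333.4, 248.3], [328, 244, 12, 8, 63]), ([286.1, 278.1], [284, 274, 5, 9, 23]), ([376.2, 282.6], [370, 278, 14, 10, 34]), ([358.3, 293.4], [355, 290, 7, 7, 18]), ([330.9, 297.0], [328, 292, 7, 10, 27]), ([346.6, 295.8], [340, 293, 14, 7, 38]), ([445.1, 335.0], [441, 318, 9, 35, 70]), ([227.4, 348.5], [219, 328, 21, 35, 392])]
```

```bash
python3 - <<'E'
from h import *
S={"recv_cap":((208,298),(263.9,333.5)),"pocket":((320.6,279.1),(332.9,269.8)),"capA(near-left)":((314.6,228.3),(301,225.5)),"capB":((348.1,214.5),(315.1,203.6)),"capD":((360.3,265.2),(365.8,226.4)),"hub":((342.9,258.3),(333.4,248.3)),"peg":((322.8,210.5),(291,216)),"spoutcap":((377.6,227.7),(367,178))}
for k,(a,b) in S.items():
    p,e=tri([ray("scene",a),ray("side",b)]); print(k,p.round(4),np.round(e,4))
print("capC side",plane("side",(353.3,203.8),.142))
for k,z in (("pocket",.052),("recv_cap",.0875),("peg",.127)):
    print(k,plane("scene",S[k][0],z).round(4),plane("side",S[k][1],z).round(4))
for n in("scene","side"):
  im=cv2.imread(f"pics/{n}0.png")
  p=S["peg"][n=="side"]; x,y=map(int,p)
  print(n); print(im[y-4:y+8,x-4:x+5,2].astype(int)-im[y-4:y+8,x-4:x+5,1])
E
```

```text
recv_cap [ 0.4121 -0.2707  0.0869] [0.0007 0.0007]
pocket [ 0.5712 -0.0442  0.0498] [0.0008 0.0008]
capA(near-left) [0.5012 0.0182 0.1387] [0.0012 0.0012]
capB [0.5391 0.1038 0.1392] [0.0011 0.0011]
capD [0.6529 0.0033 0.138 ] [0.001 0.001]
hub [0.5774 0.039  0.0489] [0.0012 0.0012]
peg [0.4766 0.0811 0.124 ] [0.0014 0.0014]
spoutcap [0.6584 0.0493 0.2425] [0.0014 0.0014]
capC side [0.63182813 0.09247926 0.142     ]
pocket [ 0.5728 -0.0458  0.052 ] [ 0.5705 -0.0458  0.052 ]
recv_cap [ 0.4132 -0.2714  0.0875] [ 0.4116 -0.2706  0.0875]
peg [0.4768 0.0804 0.127 ] [0.4776 0.0753 0.127 ]
scene
[[  1   1   0   0   1  -1   1   3  -1]
 [  2   1   2   1   2   2   0   3   0]
 [  0  -1   4  -3   1   0   0   1   2]
 [  1  -2  -1   2  25  35  20   1  -2]
 [  2  -1   1  44  87 101  86  46   8]
 [ -3   1  15  87 132 137 127  69   6]
 [ -1  -2  10  76 126 131 118  45   2]
 [  1   1   3  37  90  93  72  26   0]
 [  0   1   5  17  46  54  48  22   2]
 [  3   2   4  17  46  52  46  24   4]
 [  2   1   4  19  56  52  48  24   5]
 [ -1   0   5  19  44  56  54  27   2]]
side
[[  1   0   1   1   2   1   3   3   3]
 [  2   2   0  12  12   1   1   0  -1]
 [  1  11  34  64  63  34   1   3  -1]
 [  1  51 144 142 142 136  13   2   1]
 [  1  65 125 133 131 120  36   1   2]
 [  0  28  66  86  84  45  25   1   1]
 [ -1  24  48  49  51  45  25   0   3]
 [  3  17  47  50  51  46  27   2   2]
 [  1  14  47  51  52  47  27   0  -2]
 [  2  13  46  50  52  45  27   1   2]
 [  1  11  46  50  50  47  37   4   2]
 [  3   3  46  49  51  48  35   0   1]]
```

```bash
python3 - <<'E'
from h import *
for k,a,b in (("orange",(248.3,306.6),(307,315.7)),("brown",(194.5,272),(224.5,326))):
    p,e=tri([ray("scene",a),ray("side",b)]); print(k,p.round(4),np.round(e,4))
for uv,n in (((322.9,211.5),"scene"),((290.9,215.3),"side")): print("peg",plane(n,uv,.127).round(4))
T=np.array(bot.calibration("wrist")["camera_from_world"]); print(-T[:3,:3].T@T[:3,3], bot.get_obs()["eef_pos"])
# refined axis: fit similarity of regular pentagon
P=np.array([[.5717,-.0458],[.6529,.0033],[.6318,.0925],[.5391,.1038],[.5012,.0182]])
z=P[:,0]+1j*P[:,1]; c=z.mean(); w=np.exp(1j*np.deg2rad(72*np.arange(5))); s=((z-c)*w.conj()).mean()
print(c,abs(s),np.rad2deg(np.angle(s))); print(((z-c-s*w)*1000).round(1))
for a in (0,36+180): pass
p=c+.112*np.exp(1j*(np.angle(s)-np.deg2rad(108)));print("peg model",p)
E
```

```text
orange [ 0.5023 -0.2267  0.0868] [0.0005 0.0005]
brown [ 0.3299 -0.2396  0.0822] [0.0014 0.0014]
peg [0.479  0.0781 0.127 ]
peg [0.4774 0.0782 0.127 ]
[ 0.37378021 -0.56757842  0.37345617] [ 0.29690781 -0.60572204  0.25254242]
(0.5793400000000001+0.0344j) 0.07974318896524896 -95.72221620494562
[ 0.3-0.9j  0.6+1.j  -0.6-1.4j -0. +0.5j -0.2+0.8j]
peg model (0.4768032528594182+0.07945791257735288j)
```

>>> {"op": "drive_tool", "data": {
  "increments": "0.0128 0.0370 0 0; 0.0128 0.0370 0 0; 0.0128 0.0370 0 0; 0.0128 0.0370 0 0; 0.0128 0.0370 0 0; 0.0128 0.0370 0 0; 0.0128 0.0370 0 0; 0.0128 0.0370 0 0; 0.0131 0.0387 -0.01 0; 0 0 -0.03 0; 0 0 0 0; 0 0 0 0",
  "grip": 0.65,
  "squeeze": 25
}}

```text
t: 1.15
eef_pos: [0.4115, -0.2713, 0.2127]
tool_rot: [-0.001, 0.974, 0.226, -0.001]
contact_force: [-0.4, 0.0, 0.9]
gripper_width: 0.648
```

```bash
python3 - <<'E'
from h import *
o=bot.get_obs(); c=bot.calibration("wrist"); im=bot.read_camera("wrist"); cv2.imwrite("pics/w1.png",im[:,:,::-1])
print(o["eef_pos"],o["contact_force"],o["gripper_width"])
for n in("scene","side"): cv2.imwrite(f"pics/{n}1.png",bot.read_camera(n)[:,:,::-1])
for z in (.0875,.09): print(z,[(b[0],b[1][4],plane("wrist",b[0],z,c).round(4)) for b in blobs(im,"green",100)])
E
```

```text
[ 0.41150642 -0.27133977  0.2126692 ] [-0.35489697  0.03059217  0.93220269] 0.647789068929985
0.0875 [([322.4, 235.7], 1272, array([ 0.4144, -0.2712,  0.0875]))]
0.09 [([322.4, 235.7], 1272, array([ 0.4151, -0.2708,  0.09  ]))]
```

View pics/w1.png

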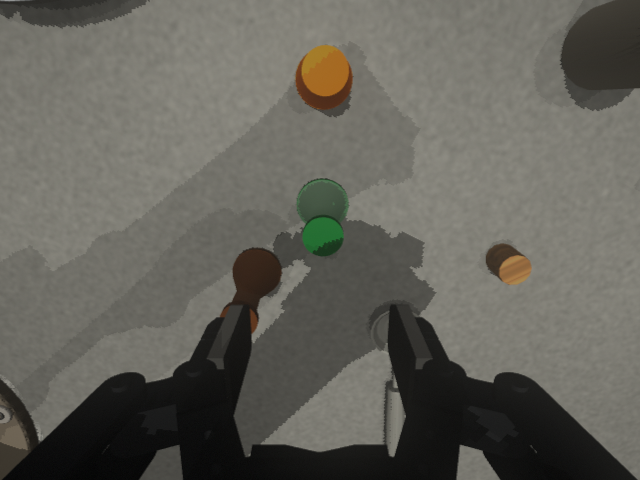

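>>> {"op": "drive_tool", "data": {
  "increments": "0.0015 0 -0.030 0; 0 0 -0.030 0; 0 0 -0.030 0; 0 0 -0.020 0; 0 0 -0.015 0; 0 0 -0.010 0; 0 0 -0.006 0; 0 0 -0.0032 0; 0 0 0 0; 0 0 0 0"
}}

```text
t: 2.13
eef_pos: [0.4146, -0.2723, 0.07]
tool_rot: [0.001, 0.974, 0.226, 0.001]
contact_force: [-0.5, 0.5, 0.4]
gripper_width: 0.654
```

>>> {"op": "drive_tool", "data": {
  "increments": "0 0 -0.001 0; 0 0 0 0; 0 0 0 0; 0 0 0 0; 0 0 0 0; 0 0 0 0; 0 0 0 0; 0 0 0 0",
  "grip": 0,
  "squeeze": 25
}}

```text
t: 2.8
eef_pos: [0.4144, -0.2721, 0.0687]
tool_rot: [0.0, 0.974, 0.226, 0.0]
contact_force: [-1.5, 0.5, 6.8]
gripper_width: 0.231
```

```bash
python3 - <<'E'
from h import *
o=bot.get_obs(); im=bot.read_camera("wrist"); cv2.imwrite("pics/w2.png",im[:,:,::-1])
print(o["eef_pos"],o["contact_force"],o["gripper_width"]*85)
E
```

```text
[ 0.41435497 -0.27206194  0.06867321] [-1.48751694  0.52072587  6.80574349] 19.617546546633694
```

View pics/w2.png

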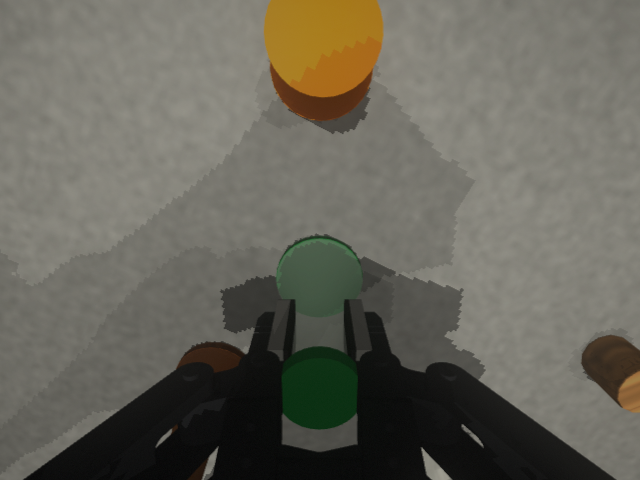

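>>> {"op": "drive_tool", "data": {
  "increments": "0 0 0.006 0; 0 0 0.015 0; 0 0 0.025 0; 0 0 0.025 0; 0 0 0.025 0; 0 0 0.020 0; 0.012 0.018 0 0; 0.020 0.029 0 0; 0.020 0.029 0 0; 0.020 0.029 0 0; 0.020 0.029 0 0; 0.020 0.029 0 0"
}}

```text
t: 3.85
eef_pos: [0.5262, -0.1072, 0.1843]
tool_rot: [-0.0, 0.974, 0.226, -0.0]
contact_force: [0.1, -0.0, -1.3]
gripper_width: 0.231
```

>>> {"op": "drive_tool", "data": {
  "increments": "0.020 0.029 0 0; 0.015 0.022 0 0; 0.008 0.010 0 0; 0.002 0.003 0 0; 0 0 0 0; 0 0 0 0; 0 0 0 0"
}}

```text
t: 4.43
eef_pos: [0.5699, -0.0471, 0.184]
tool_rot: [0.0, 0.974, 0.224, -0.001]
contact_force: [0.4, -0.2, -0.0]
gripper_width: 0.231
```

```bash
python3 - <<'E'
from h import *
o=bot.get_obs(); 
print(o["eef_pos"],o["contact_force"],o["gripper_width"]*85)
for n in("scene","side"):
    im=bot.read_camera(n);cv2.imwrite(f"pics/{n}2.png",im[:,:,::-1])
    for c in("green","blue","orange"): print(n,c,[b for b in blobs(im,c) if 280<b[0][0]<430 and 150<b[0][1]<330])
a=cv2.imread("pics/scene2.png");b=cv2.imread("pics/side2.png")
cv2.imwrite("pics/c3.png",np.hstack([cv2.resize(a[170:320,270:420],(400,400)),cv2.resize(b[150:300,260:410],(400,400))]))
E
```

```text
[ 0.56993302 -0.0471044   0.18403362] [ 0.3769076  -0.15545516 -0.00236537] 19.631170707992386
scene green [([377.7, 227.8], [373, 223, 11, 12, 94])]
scene blue [([348.1, 214.4], [344, 211, 9, 8, 64]), ([360.3, 265.2], [356, 261, 10, 9, 73]), ([411.6, 292.5], [398, 282, 26, 21, 168]), ([395.2, 303.4], [393, 298, 6, 10, 20]), ([422.2, 311.1], [399, 300, 39, 23, 237])]
scene orange [([355.9, 169.1], [340, 156, 28, 25, 292]), ([324.8, 279.1], [319, 272, 11, 15, 78])]
side green [([367.0, 178.0], [362, 175, 11, 8, 64])]
side blue [([313.4, 203.7], [310, 201, 7, 6, 32]), ([353.5, 204.0], [349, 201, 10, 7, 54]), ([301.0, 225.5], [296, 223, 11, 6, 54]), ([365.8, 226.3], [361, 223, 11, 7, 57])]
side orange [([335.6, 267.8], [325, 265, 18, 10, 70]), ([307.4, 315.5], [301, 311, 13, 10, 79])]
```

View pics/c3.png

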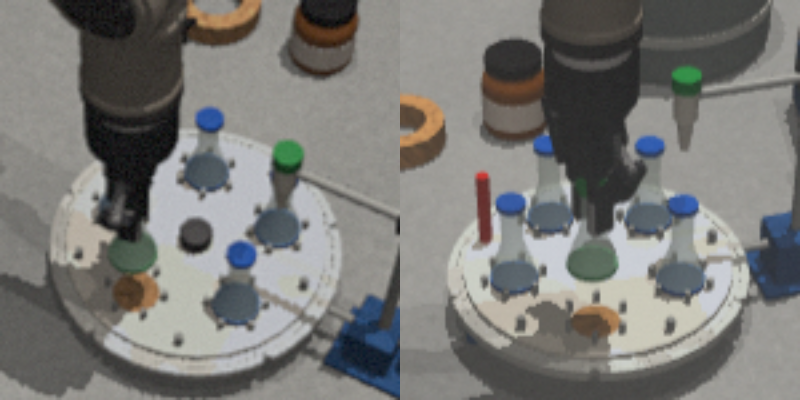

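```bash
python3 - <<'E'
from h import *
def foot(f,roi):
    im=cv2.imread(f); h=cv2.cvtColor(im,cv2.COLOR_BGR2HSV).astype(int); x0,y0,x1,y1=roi
    m=np.zeros(im.shape[:2],np.uint8); mm=((h[...,0]>45)&(h[...,0]<90)&(h[...,1]>35)); m[y0:y1,x0:x1]=mm[y0:y1,x0:x1]
    n,l,s,c=cv2.connectedComponentsWithStats(m); i=1+s[1:,4].argmax()
    mk=(l==i).astype(np.uint8); cs,_=cv2.findContours(mk,0,2); hull=cv2.convexHull(max(cs,key=cv2.contourArea))
    e=cv2.fitEllipse(hull); return s[i],c[i].round(1),e
for nm,a,b in (("initial","pics/scene0.png","pics/side0.png"),("held","pics/scene2.png","pics/side2.png")):
    ra,rb=((195,303,240,330),(245,345,290,375)) if nm=="initial" else ((290,250,350,285),(310,235,360,262))
    fa=foot(a,ra);fb=foot(b,rb); print(nm,fa,fb)
    p,e=tri([ray("scene",fa[2][0]),ray("side",fb[2][0])]); print(p.round(4),np.round(e,4))
E
```

```text
initial (array([206, 307,  18,  16, 221], dtype=int32), array([214.4, 314.4]), ((214.3636932373047, 314.36968994140625), (15.984970092773438, 17.56237030029297), 77.39555358886719)) (array([257, 353,  21,  17, 258], dtype=int32), array([266.8, 361.2]), ((266.862060546875, 361.0787353515625), (16.922321319580078, 20.893728256225586), 81.2909927368164))
[ 0.4118 -0.27    0.0005] [0.0004 0.0004]
held (array([311, 258,  18,  14, 189], dtype=int32), array([319.4, 265.1]), ((319.37725830078125, 264.5281677246094), (15.493205070495605, 18.017850875854492), 87.4291763305664)) (array([323, 242,  19,  13, 182], dtype=int32), array([332. , 248.3]), ((331.8515319824219, 248.28330993652344), (13.107918739318848, 18.677461624145508), 86.7678451538086))
[ 0.569  -0.0457  0.1173] [0.0009 0.0009]
```

>>> {"op": "drive_tool", "data": {
  "increments": "0.0025 0.0005 -0.010 0; 0 0 -0.015 0; 0 0 -0.012 0; 0 0 -0.006 0; 0 0 -0.003 0; 0 0 0 0; 0 0 0 0; 0 0 0 0"
}}

```text
t: 5.2
eef_pos: [0.574, -0.0442, 0.1387]
tool_rot: [0.0, 0.974, 0.226, 0.001]
contact_force: [-0.3, -0.2, -1.2]
gripper_width: 0.231
```

```bash
python3 - <<'E'
from h import *
o=bot.get_obs(); 
print(o["eef_pos"],o["contact_force"],o["gripper_width"]*85)
for n in("scene","side","wrist"):
    im=bot.read_camera(n);cv2.imwrite(f"pics/{n}3.png",im[:,:,::-1])
for n in("scene","side"): print(n, proj(n,np.array([.5714,-.0452,.052])),proj(n,np.array([.5714,-.0452,.070])))
a=cv2.imread("pics/scene3.png");b=cv2.imread("pics/side3.png");w=cv2.imread("pics/wrist3.png")
cv2.imwrite("pics/c4.png",np.hstack([cv2.resize(a[240:300,290:350],(400,400)),cv2.resize(b[230:290,303:363],(400,400))]))
E
```

```text
[ 0.57397265 -0.04420257  0.13874473] [-0.31245527 -0.23449724 -1.21641225] 19.65938440435729
scene [320.32897009 278.64032398] [320.29176602 274.86894846]
side [333.25688833 269.60067828] [333.22907788 263.86790026]
```

View pics/c4.png

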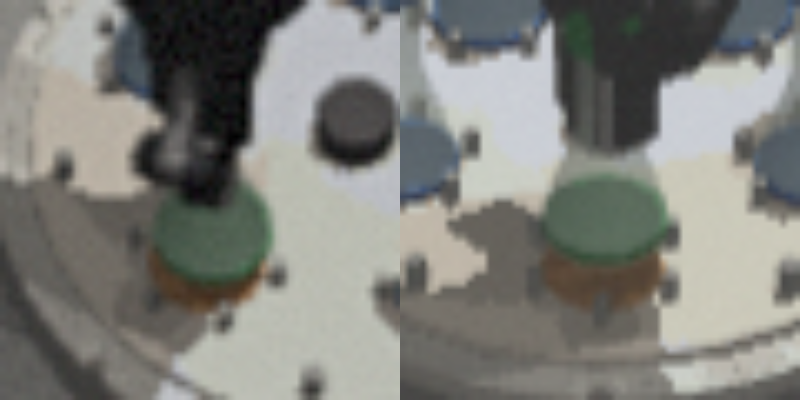

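View pics/wrist3.png

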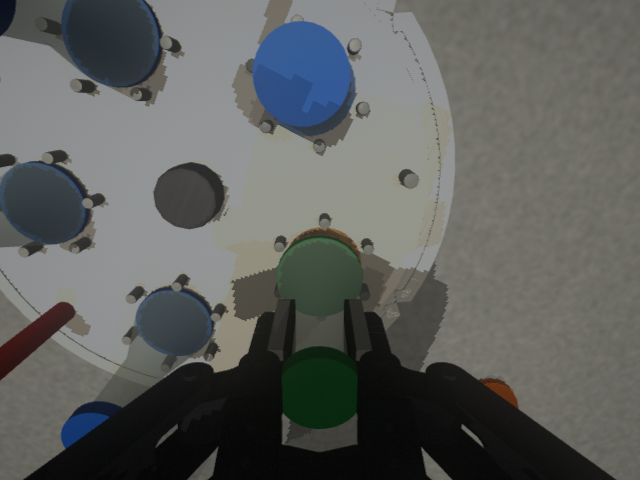

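```bash
cat >> h.py <<'E'
def foot(im,roi):  # BGR
    h=cv2.cvtColor(im,cv2.COLOR_BGR2HSV).astype(int); x0,y0,x1,y1=roi
    m=np.zeros(im.shape[:2],np.uint8); mm=((h[...,0]>45)&(h[...,0]<90)&(h[...,1]>35)); m[y0:y1,x0:x1]=mm[y0:y1,x0:x1]
    n,l,s,c=cv2.connectedComponentsWithStats(m); i=1+s[1:,4].argmax()
    cs,_=cv2.findContours((l==i).astype(np.uint8),0,1); return max(cs,key=cv2.contourArea)[:,0,:],s[i]
def circ(P,r=None):
    from scipy.optimize import least_squares
    P=np.array(P)[:,:2]
    if r: s=least_squares(lambda v:np.hypot(*(P-v).T)-r,P.mean(0)); 
    else: s=least_squares(lambda v:np.hypot(*(P-v[:2]).T)-v[2],[*P.mean(0),.02])
    return s.x.round(4),s.fun.round(4)
E
python3 - <<'E'
from h import *
c=bot.calibration("wrist"); w=cv2.imread("pics/wrist3.png")
k,s=foot(w,(260,225,380,320)); print(s)
# top three pins, tops
pins=[(280,242),(325,219),(368,245)]
sub=w[205:330,255:390]; cv2.imwrite("pics/c5.png",cv2.resize(sub,None,fx=5,fy=4.8,interpolation=cv2.INTER_CUBIC))
far=[p for p in k if p[1]<290 ]
Q=np.array([plane("wrist",p,.0695,c) for p in far]); print("foot free",circ(Q)[0],"r22",circ(Q,.022)[0])
fa,_=foot(cv2.imread("pics/scene3.png"),(290,255,350,300));fb,_=foot(cv2.imread("pics/side3.png"),(310,240,360,285))
ea=cv2.fitEllipse(cv2.convexHull(fa));eb=cv2.fitEllipse(cv2.convexHull(fb)); print(ea,eb)
print(tri([ray("scene",ea[0]),ray("side",eb[0])]))
E
```

```text
[ 276  235   87   82 5449]
foot free [ 0.5728 -0.044   0.0227] r22 [ 0.5735 -0.0436]
((321.7403259277344, 274.4744873046875), (14.868110656738281, 17.594242095947266), 89.32618713378906) ((333.4560241699219, 262.5025939941406), (13.117496490478516, 18.532390594482422), 86.87921142578125)
(array([ 0.57282967, -0.04160657,  0.07032731]), [np.float64(0.0008210530613189611), np.float64(0.0008210530613186603)])
```

View pics/c5.png

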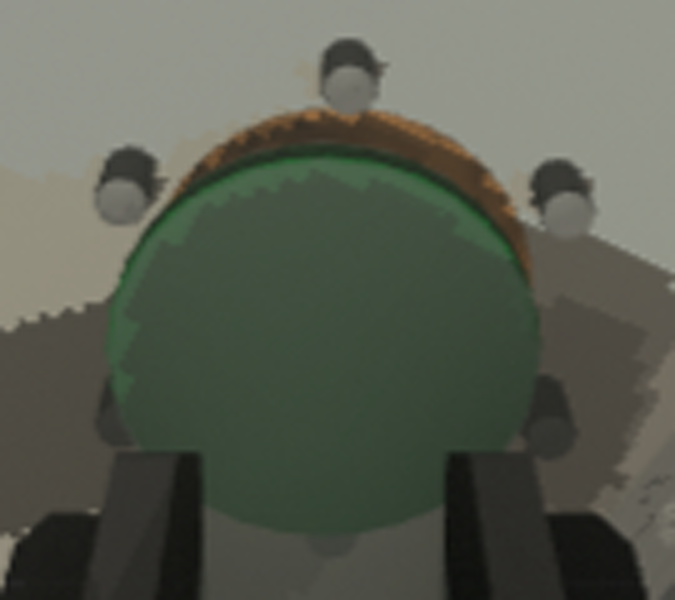

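```bash
python3 - <<'E'
from h import *
c=bot.calibration("wrist")
P=[plane("wrist",p,.064,c) for p in ((279.2,247.1),(324.8,223.1),(368.6,249.8),(364.8,295.6))]
print(np.round(P,4)); print(circ(P),circ(P,.0275))
E
```

```text
[[ 0.5764 -0.0186  0.064 ]
 [ 0.599  -0.0345  0.064 ]
 [ 0.596  -0.062   0.064 ]
 [ 0.5711 -0.073   0.064 ]]
(array([ 0.574 , -0.0458,  0.0273]), array([-0.    ,  0.0001, -0.0001,  0.    ])) (array([ 0.5738, -0.0458]), array([-0.0002,  0.0001, -0.0001, -0.0001]))
```

>>> {"op": "drive_tool", "data": {
  "increments": "0.0003 -0.0025 0 0; 0 0 -0.003 0; 0 0 -0.003 0; 0 0 -0.003 0; 0 0 0 0"
}}

```text
t: 5.77
eef_pos: [0.5733, -0.0467, 0.1283]
tool_rot: [-0.0, 0.974, 0.226, -0.001]
contact_force: [0.2, 0.2, -1.1]
gripper_width: 0.237
```

>>> {"op": "drive_tool", "data": {
  "increments": "0 0 -0.002 0; 0 0 -0.002 0; 0 0 -0.0015 0; 0 0 -0.001 0; 0 0 0 0; 0 0 0 0"
}}

```text
t: 6.27
eef_pos: [0.5738, -0.0467, 0.1226]
tool_rot: [-0.0, 0.974, 0.226, -0.0]
contact_force: [-0.4, -0.1, -0.6]
gripper_width: 0.229
```

>>> {"op": "drive_tool", "data": {
  "increments": "0 0 -0.001 0; 0 0 -0.0008 0; 0 0 0 0; 0 0 0 0"
}}

```text
t: 6.6
eef_pos: [0.5738, -0.0468, 0.1209]
tool_rot: [0.0, 0.974, 0.226, 0.0]
contact_force: [-0.3, -0.7, -1.1]
gripper_width: 0.231
```

>>> {"op": "drive_tool", "data": {
  "increments": "0 0 -0.0007 0; 0 0 0 0; 0 0 0 0"
}}

```text
t: 6.85
eef_pos: [0.5742, -0.0467, 0.1207]
tool_rot: [0.0, 0.974, 0.226, 0.0]
contact_force: [0.0, -0.4, 4.2]
gripper_width: 0.232
```

>>> {"op": "drive_tool", "data": {
  "increments": "0 0 0 0; 0 0 0 0; 0 0 0 0; 0 0 0 0; 0 0 0 0; 0 0 0 0",
  "grip": 0.55
}}

```text
t: 7.35
eef_pos: [0.5738, -0.0468, 0.1201]
tool_rot: [-0.0, 0.974, 0.226, -0.0]
contact_force: [-0.6, -0.4, 0.4]
gripper_width: 0.549
```

```bash
python3 - <<'E'
from h import *
o=bot.get_obs(); im=bot.read_camera("wrist"); cv2.imwrite("pics/w4.png",im[:,:,::-1])
print(o["eef_pos"],o["contact_force"],o["gripper_width"]*85)
E
```

```text
[ 0.57375165 -0.04677402  0.12010054] [-0.57217914 -0.40350742  0.40148048] 46.65686609292985
```

View pics/w4.png

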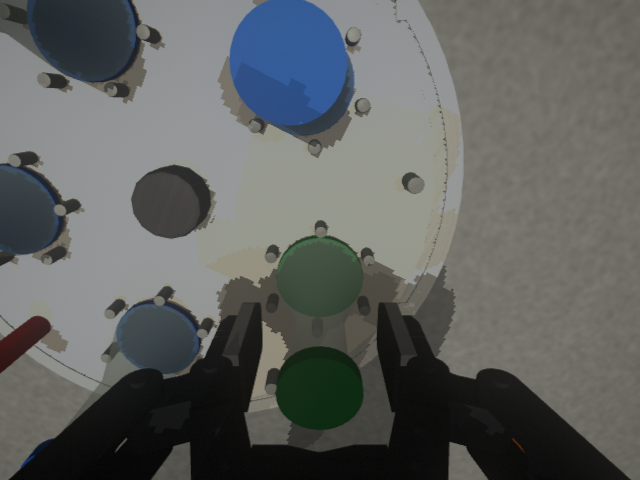

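>>> {"op": "drive_tool", "data": {
  "increments": "0 0 0.008 0; 0 0 0.02 0; 0 0 0.035 0; 0 0 0.035 0; 0 0 0.03 0; 0 0 0 0; 0 0 0 0"
}}

```text
t: 7.98
eef_pos: [0.5751, -0.0467, 0.251]
tool_rot: [0.001, 0.974, 0.226, 0.002]
contact_force: [-0.6, 0.7, -1.0]
gripper_width: 0.549
```

>>> {"op": "drive_tool", "data": {
  "increments": "-0.010 0.017 0 0.055; -0.010 0.017 0 0.055; -0.010 0.017 0 0.055; -0.010 0.017 0 0.055; -0.010 0.017 0 0.055; -0.010 0.017 0 0.055; -0.010 0.017 0 0.055; -0.010 0.017 0 0.055; -0.008 0.0156 0 0.055; 0 0 0 0.055; 0 0 0 0; 0 0 0 0",
  "grip": 0
}}

```text
t: 8.98
eef_pos: [0.4857, 0.1051, 0.2482]
tool_rot: [0.0, 0.876, 0.482, 0.0]
contact_force: [-0.2, -0.4, 0.0]
gripper_width: -0.0
```

```bash
python3 - <<'E'
from h import *
o=bot.get_obs(); print(o["eef_pos"],o["tool_rot"],o["q"].round(3),o["contact_force"],o["gripper_width"]*85)
for n in("scene","side","wrist"):
    im=bot.read_camera(n);cv2.imwrite(f"pics/{n}5.png",im[:,:,::-1])
    for c in("green","blue","red"): print(n,c,[b for b in blobs(im,c) if n=="wrist" or 280<b[0][0]<430 and 150<b[0][1]<330])
a=cv2.imread("pics/scene5.png");b=cv2.imread("pics/side5.png")
cv2.imwrite("pics/c6.png",np.hstack([cv2.resize(a[170:320,270:420],(400,400)),cv2.resize(b[150:300,260:410],(400,400))]))
E
```

```text
[0.48572467 0.10514873 0.24822986] [1.31405295e-04 8.76182424e-01 4.81979605e-01 5.60703865e-05] [ 0.04   0.221 -0.433  1.954  0.11   0.989 -1.009] [-0.2428088  -0.43110732  0.04824333] -0.020201101000490027
scene green [([377.7, 227.9], [373, 223, 11, 12, 93]), ([320.5, 260.0], [316, 256, 10, 9, 77])]
scene blue [([348.2, 214.4], [344, 211, 9, 8, 60]), ([314.5, 228.4], [310, 225, 10, 8, 71]), ([360.3, 265.1], [356, 261, 10, 9, 74]), ([411.6, 292.1], [401, 282, 22, 21, 165]), ([422.1, 310.6], [398, 298, 40, 24, 245])]
scene red [([322.9, 220.0], [322, 211, 3, 19, 47]), ([426.2, 300.6], [423, 297, 7, 8, 37])]
side green [([367.1, 178.0], [362, 175, 11, 7, 62]), ([333.3, 240.8], [328, 237, 11, 8, 66])]
side blue [([315.2, 203.6], [311, 201, 10, 6, 48]), ([353.3, 203.9], [349, 201, 10, 7, 48]), ([301.6, 225.7], [297, 223, 10, 6, 46]), ([365.8, 226.4], [361, 224, 11, 6, 55])]
side red [([421.8, 235.6], [419, 233, 6, 6, 30])]
wrist green [([546.4, 358.6], [526, 342, 41, 34, 1032])]
wrist blue [([601.4, 38.3], [569, 0, 71, 85, 1265]), ([636.7, 48.2], [632, 40, 8, 19, 89]), ([554.2, 131.1], [530, 107, 50, 49, 1870]), ([398.7, 204.9], [377, 184, 44, 43, 1501]), ([630.6, 246.3], [619, 225, 21, 40, 646]), ([411.1, 340.0], [392, 323, 40, 35, 1059])]
wrist red [([330.5, 276.7], [323, 269, 16, 17, 221])]
```

View pics/c6.png

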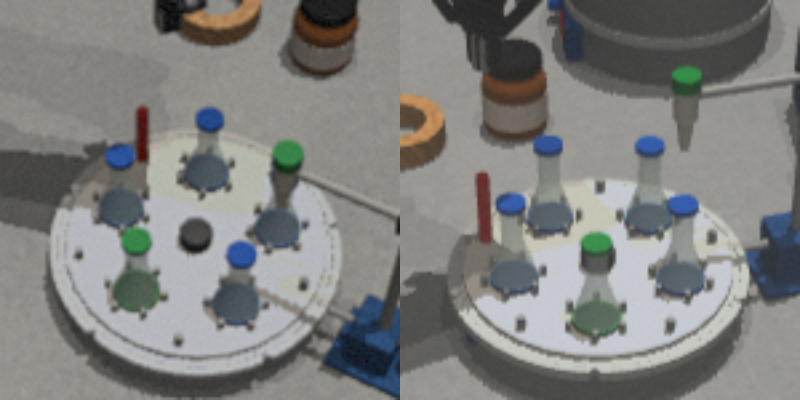

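View pics/wrist5.png

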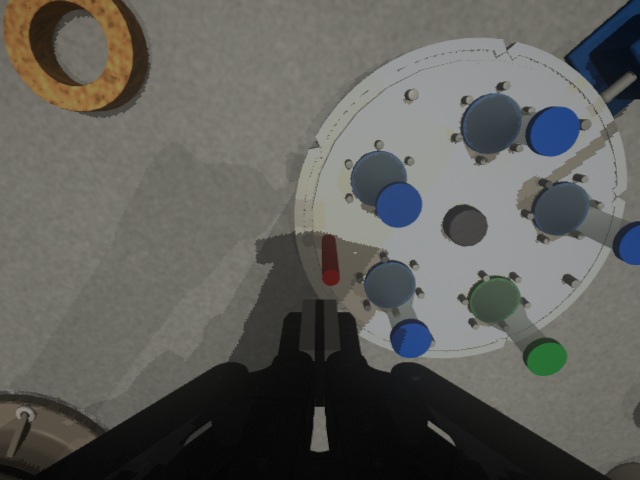

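```bash
python3 - <<'E'
from h import *
c=bot.calibration("wrist")
for b,z in (((330.5,276.7),.127),((398.7,204.9),.1405),((411.1,340),.1405),((546.4,358.6),.1405)): print(plane("wrist",b,z,c).round(4))
E
```

```text
[0.4793 0.0792 0.127 ]
[0.5415 0.1026 0.1405]
[0.5034 0.0156 0.1405]
[ 0.5749 -0.0475  0.1405]
```

>>> {"op": "drive_tool", "data": {
  "increments": "0 0 -0.02 0; 0 0 -0.025 0; 0 0 -0.02 0; 0 0 -0.015 0; 0 0 -0.012 0; 0 0 -0.010 0; 0 0 -0.008 0; 0 0 -0.004 0; 0 0 0 0; 0 0 0 0; 0 0 0 0"
}}

```text
t: 10.05
eef_pos: [0.4864, 0.105, 0.1349]
tool_rot: [0.0, 0.876, 0.482, 0.001]
contact_force: [0.6, -0.1, 0.8]
gripper_width: 0.003
```

```bash
python3 - <<'E'
from h import *
o=bot.get_obs(); print(o["eef_pos"],o["contact_force"])
im=bot.read_camera("wrist");cv2.imwrite("pics/wrist6.png",im[:,:,::-1])
E
```

```text
[0.48635116 0.10498208 0.13485005] [ 0.63545281 -0.06402296  0.76281995]
```

View pics/wrist6.png

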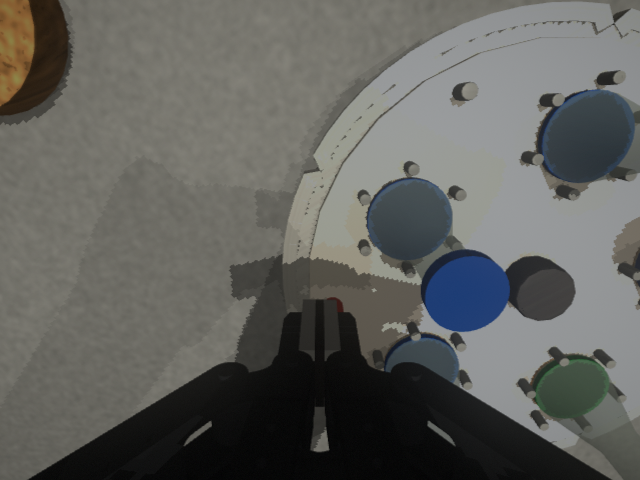

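>>> {"op": "drive_tool", "data": {
  "increments": "0.0022 -0.0017 0 0; 0.0022 -0.0016 0 0; 0 0 0 0; -0.0011 -0.0014 0 0; -0.0011 -0.0014 0 0; -0.0011 -0.0014 0 0"
}}

```text
t: 10.6
eef_pos: [0.4866, 0.0972, 0.1342]
tool_rot: [-0.0, 0.876, 0.482, -0.0]
contact_force: [0.2, -0.3, 0.7]
gripper_width: -0.0
```

>>> {"op": "drive_tool", "data": {
  "increments": "-0.0009 -0.0012 0 0; -0.0009 -0.0012 0 0"
}}

```text
t: 10.77
eef_pos: [0.4849, 0.0948, 0.1342]
tool_rot: [0.0, 0.876, 0.482, -0.0]
contact_force: [-0.2, 0.6, -0.3]
gripper_width: 0.003
```

>>> {"op": "drive_tool", "data": {
  "increments": "-0.0009 -0.0012 0 0; -0.0008 -0.0013 0 0"
}}

```text
t: 10.93
eef_pos: [0.4838, 0.0929, 0.1343]
tool_rot: [-0.0, 0.876, 0.482, 0.001]
contact_force: [2.1, 2.4, -1.9]
gripper_width: -0.004
```

>>> {"op": "drive_tool", "data": {
  "increments": "-0.0008 -0.0013 0 0; -0.0008 -0.0013 0 0"
}}

```text
t: 11.1
eef_pos: [0.4824, 0.0904, 0.1344]
tool_rot: [-0.0, 0.876, 0.482, 0.001]
contact_force: [3.4, 2.8, -2.9]
gripper_width: -0.002
```

```bash
python3 - <<'E'
import numpy as np
r=.112
for a in range(150,190):
    t=np.deg2rad([a,a+1]); print(a,np.round(r*np.diff(np.cos(t))*1e3,2),np.round(r*np.diff(np.sin(t))*1e3,2),(np.array([.5793,.0344])+r*np.array([np.cos(t[0]),np.sin(t[0])])).round(4))
E
```

```text
150 [-0.96] [-1.7] [0.4823 0.0904]
151 [-0.93] [-1.72] [0.4813 0.0887]
152 [-0.9] [-1.73] [0.4804 0.087 ]
153 [-0.87] [-1.75] [0.4795 0.0852]
154 [-0.84] [-1.76] [0.4786 0.0835]
155 [-0.81] [-1.78] [0.4778 0.0817]
156 [-0.78] [-1.79] [0.477 0.08 ]
157 [-0.75] [-1.81] [0.4762 0.0782]
158 [-0.72] [-1.82] [0.4755 0.0764]
159 [-0.68] [-1.83] [0.4747 0.0745]
160 [-0.65] [-1.84] [0.4741 0.0727]
161 [-0.62] [-1.85] [0.4734 0.0709]
162 [-0.59] [-1.86] [0.4728 0.069 ]
163 [-0.56] [-1.87] [0.4722 0.0671]
164 [-0.52] [-1.88] [0.4716 0.0653]
165 [-0.49] [-1.89] [0.4711 0.0634]
166 [-0.46] [-1.9] [0.4706 0.0615]
167 [-0.42] [-1.91] [0.4702 0.0596]
168 [-0.39] [-1.92] [0.4697 0.0577]
169 [-0.36] [-1.92] [0.4694 0.0558]
170 [-0.32] [-1.93] [0.469  0.0538]
171 [-0.29] [-1.93] [0.4687 0.0519]
172 [-0.26] [-1.94] [0.4684 0.05  ]
173 [-0.22] [-1.94] [0.4681 0.048 ]
174 [-0.19] [-1.95] [0.4679 0.0461]
175 [-0.15] [-1.95] [0.4677 0.0442]
176 [-0.12] [-1.95] [0.4676 0.0422]
177 [-0.09] [-1.95] [0.4675 0.0403]
178 [-0.05] [-1.95] [0.4674 0.0383]
179 [-0.02] [-1.95] [0.4673 0.0364]
180 [0.02] [-1.95] [0.4673 0.0344]
181 [0.05] [-1.95] [0.4673 0.0324]
182 [0.09] [-1.95] [0.4674 0.0305]
183 [0.12] [-1.95] [0.4675 0.0285]
184 [0.15] [-1.95] [0.4676 0.0266]
185 [0.19] [-1.95] [0.4677 0.0246]
186 [0.22] [-1.94] [0.4679 0.0227]
187 [0.26] [-1.94] [0.4681 0.0208]
188 [0.29] [-1.93] [0.4684 0.0188]
189 [0.32] [-1.93] [0.4687 0.0169]
```

>>> {"op": "drive_tool", "data": {
  "increments": "-0.001 -0.0017 0 0.0175; -0.0009 -0.0017 0 0.0175; -0.0009 -0.0017 0 0.0175; -0.0009 -0.0017 0 0.0175; -0.0008 -0.0018 0 0.0175; -0.0008 -0.0018 0 0.0175"
}}

```text
t: 11.6
eef_pos: [0.4767, 0.0795, 0.1344]
tool_rot: [0.0, 0.849, 0.528, 0.0]
contact_force: [2.4, 3.5, -0.7]
gripper_width: -0.0
```

>>> {"op": "drive_tool", "data": {
  "increments": "-0.0008 -0.0018 0 0.0175; -0.0008 -0.0018 0 0.0175; -0.0007 -0.0018 0 0.0175; -0.0007 -0.0018 0 0.0175; -0.0007 -0.0018 0 0.0175; -0.0006 -0.0018 0 0.0175"
}}

```text
t: 12.1
eef_pos: [0.4723, 0.0684, 0.1344]
tool_rot: [0.0, 0.82, 0.572, 0.0]
contact_force: [2.6, 1.7, -0.4]
gripper_width: -0.002
```

>>> {"op": "drive_tool", "data": {
  "increments": "-0.0006 -0.0019 0 0.0175; -0.0006 -0.0019 0 0.0175; -0.0005 -0.0019 0 0.0175; -0.0005 -0.0019 0 0.0175; -0.0005 -0.0019 0 0.0175; -0.0004 -0.0019 0 0.0175; -0.0004 -0.0019 0 0.0175; -0.0004 -0.0019 0 0.0175"
}}

```text
t: 12.77
eef_pos: [0.4683, 0.0536, 0.1343]
tool_rot: [-0.0, 0.778, 0.628, 0.0]
contact_force: [2.5, 4.9, 1.2]
gripper_width: -0.001
```

```bash
python3 - <<'E'
from h import *
o=bot.get_obs(); print(o["eef_pos"],o["contact_force"])
for n in("scene","side"):
    im=bot.read_camera(n);cv2.imwrite(f"pics/{n}7.png",im[:,:,::-1])
    for c in("green","blue","red"): print(n,c,[b for b in blobs(im,c) if n=="wrist" or 280<b[0][0]<430 and 150<b[0][1]<330])
a=cv2.imread("pics/scene7.png");b=cv2.imread("pics/side7.png")
cv2.imwrite("pics/c7.png",np.hstack([cv2.resize(a[170:320,270:420],(400,400)),cv2.resize(b[150:300,260:410],(400,400))]))
E
```

```text
[0.46830484 0.05359134 0.1342998 ] [2.49941247 4.85412792 1.23308528]
scene green [([377.5, 227.8], [373, 223, 11, 12, 92]), ([331.5, 266.0], [327, 262, 10, 9, 78])]
scene blue [([336.0, 214.6], [332, 211, 9, 8, 61]), ([369.6, 226.3], [367, 223, 6, 8, 34]), ([311.0, 237.7], [307, 233, 9, 10, 74]), ([369.9, 258.6], [366, 254, 9, 10, 70]), ([411.3, 292.3], [398, 282, 26, 21, 176]), ([419.9, 310.6], [393, 298, 45, 25, 255])]
scene red [([310.0, 225.0], [309, 219, 3, 13, 33]), ([426.3, 300.6], [423, 297, 7, 8, 37])]
side green [([367.1, 177.9], [362, 175, 11, 7, 59]), ([346.6, 239.0], [341, 236, 12, 7, 67])]
side blue [([341.8, 200.7], [337, 198, 10, 6, 48]), ([307.0, 209.4], [303, 207, 9, 6, 36]), ([369.0, 219.1], [366, 217, 7, 5, 27]), ([306.9, 232.9], [302, 230, 11, 7, 60])]
side red [([421.8, 235.6], [419, 233, 6, 6, 30])]
```

View pics/c7.png

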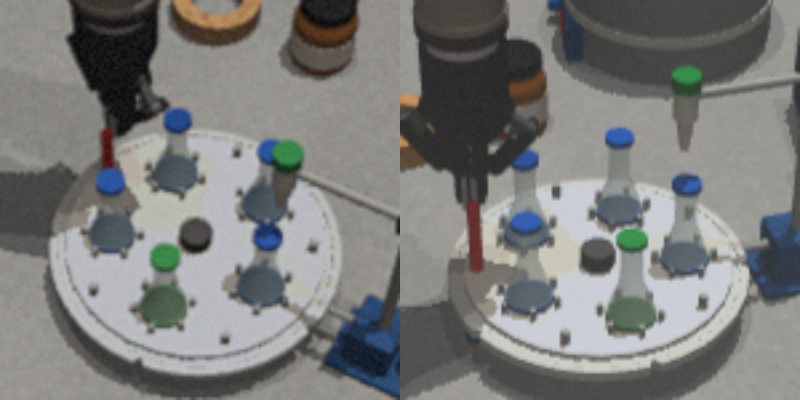

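```bash
python3 - <<'E'
from h import *
ax=np.array([.5793,.0344])
def ang(p): d=p[:2]-ax; return np.hypot(*d).round(4),np.rad2deg(np.arctan2(d[1],d[0])).round(2)
p,e=tri([ray("scene",(331.5,266.0)),ray("side",(346.6,239))]); print("green",p,ang(p))
p,e=tri([ray("scene",(320.5,260.0)),ray("side",(333.3,240.8))]); print("green before",p,ang(p))
print("spout tip",plane("side",(367.2,205.5),.168),ang(plane("side",(367.2,205.5),.168)))
p,e=tri([ray("scene",(377.6,227.8)),ray("side",(367.1,178))]); print(p,ang(p))
p,e=tri([ray("scene",(336,214.6)),ray("side",(307,209.4))]); print("B",p,ang(p))
E
```

```text
green [ 0.60310283 -0.04220325  0.13990184] (np.float64(0.0802), np.float64(-72.74))
green before [ 0.57228046 -0.04516889  0.13908034] (np.float64(0.0799), np.float64(-95.04))
spout tip [0.65979366 0.04641455 0.168     ] (np.float64(0.0814), np.float64(8.49))
[0.65860937 0.04901861 0.24265958] (np.float64(0.0806), np.float64(10.44))
B [0.51714653 0.08343107 0.13895669] (np.float64(0.0792), np.float64(141.73))
```

>>> {"op": "drive_tool", "data": {
  "increments": "-0.0003 -0.0019 0 0.0175; -0.0003 -0.0019 0 0.0175; -0.0003 -0.0019 0 0.0175; -0.0002 -0.0019 0 0.0175; -0.0002 -0.0019 0 0.0175"
}}

```text
t: 13.28
eef_pos: [0.4662, 0.0442, 0.1339]
tool_rot: [-0.001, 0.75, 0.661, -0.0]
contact_force: [-0.3, 4.7, 0.7]
gripper_width: 0.003
```

>>> {"op": "drive_tool", "data": {
  "increments": "-0.0001 -0.0010 0 0.009; -0.0001 -0.0010 0 0.009"
}}

```text
t: 13.45
eef_pos: [0.4661, 0.0415, 0.1339]
tool_rot: [-0.0, 0.744, 0.668, -0.001]
contact_force: [-1.4, 3.0, 0.7]
gripper_width: 0.005
```

>>> {"op": "drive_tool", "data": {
  "increments": "-0.0001 -0.0010 0 0.009; -0.0001 -0.0010 0 0.009"
}}

```text
t: 13.62
eef_pos: [0.466, 0.0396, 0.1339]
tool_rot: [-0.0, 0.738, 0.674, -0.001]
contact_force: [-2.5, 2.2, 0.1]
gripper_width: -0.002
```

>>> {"op": "drive_tool", "data": {
  "increments": "0 -0.0010 0 0.009; 0 -0.0010 0 0.009"
}}

```text
t: 13.78
eef_pos: [0.4662, 0.0377, 0.134]
tool_rot: [-0.0, 0.732, 0.681, -0.0]
contact_force: [-0.9, 2.6, -1.3]
gripper_width: -0.001
```

>>> {"op": "drive_tool", "data": {
  "increments": "0 -0.0010 0 0.009; 0 -0.0005 0 0.0045"
}}

```text
t: 13.95
eef_pos: [0.4665, 0.0362, 0.1341]
tool_rot: [-0.0, 0.728, 0.686, -0.0]
contact_force: [-0.8, 2.6, -1.8]
gripper_width: 0.003
```

>>> {"op": "drive_tool", "data": {
  "increments": "0 -0.0005 0 0.0045; 0 -0.0005 0 0.0045"
}}

```text
t: 14.12
eef_pos: [0.4666, 0.0353, 0.1342]
tool_rot: [0.0, 0.725, 0.689, 0.0]
contact_force: [-1.8, 3.3, -1.7]
gripper_width: -0.001
```

>>> {"op": "drive_tool", "data": {
  "increments": "0 -0.0005 0 0.0045; 0 -0.0005 0 0.0045"
}}

```text
t: 14.28
eef_pos: [0.4667, 0.0343, 0.1342]
tool_rot: [0.0, 0.722, 0.692, 0.0]
contact_force: [-1.6, 2.7, -1.3]
gripper_width: 0.003
```

>>> {"op": "drive_tool", "data": {
  "increments": "0 -0.0005 0 0.0045; 0 -0.0005 0 0.0045"
}}

```text
t: 14.45
eef_pos: [0.4671, 0.0328, 0.1344]
tool_rot: [0.001, 0.719, 0.695, 0.0]
contact_force: [0.8, -0.6, -0.5]
gripper_width: 0.002
```

Force fell from about 3 N to about 0, so the plunger probably dropped in and drew the peg ahead. I'll creep up to the peg again.

>>> {"op": "drive_tool", "data": {
  "increments": "0 -0.0005 0 0; 0 0 0 0"
}}

```text
t: 14.62
eef_pos: [0.467, 0.0324, 0.1344]
tool_rot: [0.0, 0.719, 0.695, 0.0]
contact_force: [0.5, 0.5, -0.6]
gripper_width: 0.0
```

>>> {"op": "drive_tool", "data": {
  "increments": "0 -0.0005 0 0; 0 0 0 0"
}}

```text
t: 14.78
eef_pos: [0.4668, 0.0322, 0.1343]
tool_rot: [0.0, 0.719, 0.695, 0.0]
contact_force: [0.5, 0.2, -0.1]
gripper_width: -0.003
```

>>> {"op": "drive_tool", "data": {
  "increments": "0 -0.0005 0 0; 0 0 0 0"
}}

```text
t: 14.95
eef_pos: [0.4667, 0.0318, 0.1342]
tool_rot: [0.0, 0.719, 0.695, 0.0]
contact_force: [0.5, 0.1, 0.1]
gripper_width: 0.001
```

```bash
python3 - <<'E'
from h import *
o=bot.get_obs(); print(o["eef_pos"],o["contact_force"])
for n in("scene","side"):
    im=bot.read_camera(n);cv2.imwrite(f"pics/{n}8.png",im[:,:,::-1])
    for c in("green",): print(n,c,[b for b in blobs(im,c) if n=="wrist" or 280<b[0][0]<430 and 150<b[0][1]<330])
a=cv2.imread("pics/scene8.png");b=cv2.imread("pics/side8.png")
cv2.imwrite("pics/c8.png",np.hstack([cv2.resize(a[190:320,300:430],(400,400)),cv2.resize(b[160:290,280:410],(400,400))]))
E
```

```text
[0.46665514 0.03180051 0.13421215] [0.45525077 0.078075   0.1349781 ]
scene green [([377.6, 228.1], [373, 223, 11, 12, 96]), ([338.8, 267.5], [334, 262, 10, 11, 86])]
side green [([367.1, 178.0], [362, 175, 11, 7, 62]), ([353.1, 237.0], [348, 234, 11, 7, 66])]
```

View pics/c8.png

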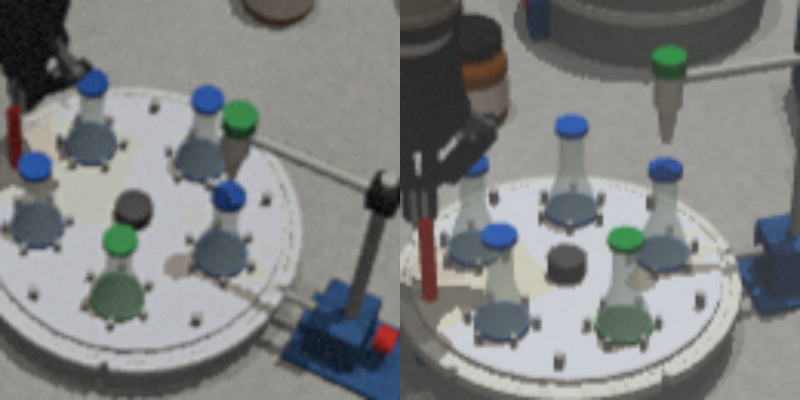

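The spout is now above the flask at the notch (crop about (665,165)), all the flasks are upright, and contact was lost when the platter was drawn ahead. Next I lean on the peg.

>>> {"op": "drive_tool", "data": {
  "increments": "0 -0.0005 0 0; 0 -0.0005 0 0; 0 0 0 0"
}}

```text
t: 15.3
eef_pos: [0.4666, 0.0308, 0.1342]
tool_rot: [0.0, 0.719, 0.695, -0.0]
contact_force: [-0.5, -1.0, -0.6]
gripper_width: 0.001
```

>>> {"op": "drive_tool", "data": {
  "increments": "0 -0.0005 0 0; 0 0 0 0"
}}

```text
t: 15.47
eef_pos: [0.4666, 0.0304, 0.1342]
tool_rot: [0.0, 0.719, 0.695, -0.0]
contact_force: [-0.6, -0.7, 0.2]
gripper_width: -0.0
```

>>> {"op": "drive_tool", "data": {
  "increments": "0 -0.0005 0 0; 0 0 0 0"
}}

```text
t: 15.63
eef_pos: [0.4666, 0.0298, 0.1342]
tool_rot: [0.0, 0.719, 0.695, -0.0]
contact_force: [-0.4, 0.6, -0.4]
gripper_width: -0.0
```

>>> {"op": "drive_tool", "data": {
  "increments": "0 -0.0005 0 0; 0 0 0 0"
}}

```text
t: 15.8
eef_pos: [0.4666, 0.0293, 0.1342]
tool_rot: [0.0, 0.719, 0.695, 0.0]
contact_force: [0.5, -1.2, -0.9]
gripper_width: 0.003
```

>>> {"op": "drive_tool", "data": {
  "increments": "0 -0.0005 0 0; 0 0 0 0"
}}

```text
t: 15.97
eef_pos: [0.4666, 0.0293, 0.1342]
tool_rot: [-0.0, 0.719, 0.695, 0.0]
contact_force: [-0.4, 0.8, -0.1]
gripper_width: 0.002
```

>>> {"op": "drive_tool", "data": {
  "increments": "0 -0.0004 0 0; 0 0 0 0"
}}

```text
t: 16.13
eef_pos: [0.4666, 0.0291, 0.1342]
tool_rot: [-0.0, 0.719, 0.696, 0.0]
contact_force: [0.1, 2.9, -0.7]
gripper_width: -0.001
```

>>> {"op": "drive_tool", "data": {
  "increments": "0 -0.0003 0 0; 0 0 0 0"
}}

```text
t: 16.3
eef_pos: [0.4667, 0.029, 0.1342]
tool_rot: [-0.0, 0.718, 0.696, 0.0]
contact_force: [-0.9, 4.4, -0.7]
gripper_width: -0.002
```

>>> {"op": "drive_tool", "data": {
  "increments": "0 -0.0002 0 0; 0 0 0 0"
}}

```text
t: 16.47
eef_pos: [0.4666, 0.0289, 0.1342]
tool_rot: [-0.0, 0.718, 0.696, 0.0]
contact_force: [0.1, 4.6, -0.9]
gripper_width: -0.0
```

>>> {"op": "drive_tool", "data": {
  "increments": "0 -0.0002 0 0; 0 0 0 0"
}}

```text
t: 16.63
eef_pos: [0.4667, 0.0289, 0.1343]
tool_rot: [-0.0, 0.718, 0.696, 0.001]
contact_force: [-0.7, 5.8, -1.5]
gripper_width: 0.001
```

>>> {"op": "drive_tool", "data": {
  "increments": "0 0 0 0; 0 0 0 0"
}}

```text
t: 16.8
eef_pos: [0.4666, 0.0289, 0.1342]
tool_rot: [-0.0, 0.718, 0.696, 0.001]
contact_force: [0.3, 6.2, -0.5]
gripper_width: 0.003
```

Now about 6 N. I'll hold it for a good half second more.

>>> {"op": "drive_tool", "data": {
  "increments": "0 0 0 0; 0 0 0 0; 0 0 0 0; 0 0 0 0"
}}

```text
t: 17.13
eef_pos: [0.4666, 0.0289, 0.1342]
tool_rot: [-0.0, 0.718, 0.696, 0.001]
contact_force: [-0.9, 6.1, -0.3]
gripper_width: 0.005
```

>>> {"op": "drive_tool", "data": {
  "increments": "0 0 0 0; 0 0 0 0; 0 0 0 0; 0 0 0 0"
}}

```text
t: 17.47
eef_pos: [0.4666, 0.0289, 0.1342]
tool_rot: [-0.0, 0.718, 0.696, 0.001]
contact_force: [-0.6, 6.5, -0.8]
gripper_width: -0.001
```

>>> {"op": "drive_tool", "data": {
  "increments": "0 0.0005 0 0; 0 0.001 0 0; 0 0.002 0 0; 0 0.002 0 0; 0 0.002 0 0; 0 0 0 0; 0 0 0.01 0; 0 0 0.025 0; 0 0 0.035 0; 0 0 0.035 0; 0 0 0.02 0; 0 0 0 0"
}}

```text
t: 18.47
eef_pos: [0.4692, 0.0359, 0.2646]
tool_rot: [0.003, 0.719, 0.695, 0.003]
contact_force: [1.2, -0.1, 0.7]
gripper_width: 0.002
```

```bash
python3 - <<'E'
from h import *
o=bot.get_obs(); print(o["t"],o["eef_pos"],o["contact_force"])
ax=np.array([.5793,.0344]); C={}
for n in("scene","side"):
    im=bot.read_camera(n);cv2.imwrite(f"pics/{n}9.png",im[:,:,::-1])
    C[n]=[b[0] for b in blobs(im,"green") if 325<b[0][0]<360 and 230<b[0][1]<330]
print(C); p,e=tri([ray("scene",C["scene"][0]),ray("side",C["side"][0])]); d=p[:2]-ax; print(p,np.hypot(*d),np.rad2deg(np.arctan2(d[1],d[0])))
a=cv2.imread("pics/scene9.png");b=cv2.imread("pics/side9.png")
cv2.imwrite("pics/c9.png",np.hstack([cv2.resize(a[180:330,280:430],(400,400)),cv2.resize(b[150:300,260:410],(400,400))]))
E
```

```text
18.4667 [0.46917517 0.0358683  0.26457609] [ 1.16979728 -0.05105939  0.66556267]
{'scene': [[338.8, 267.4]], 'side': [[353.1, 237.0]]}
[ 0.61860138 -0.03412531  0.1386808 ] 0.07899567378254056 -60.16440121292421
```

View pics/c9.png

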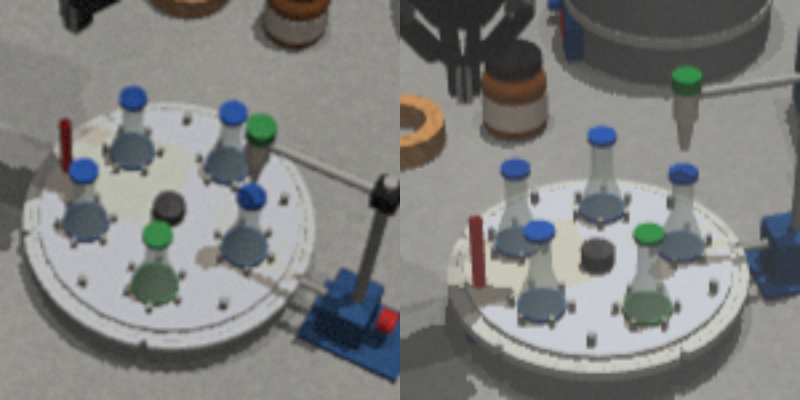

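The carousel hasn't moved since the drop: the receiver's cap is at (338.8,267.4), against (338.8,267.5) before. All five flasks are upright and the spout is over the pocket at the notch.

```bash
python3 -c "
from station import bot
print(bot.get_obs()['t']); print(bot.hand_in())"
```

```text
18.5667
the job is handed in; nothing more can be done
None
```

I stood the green-collared flask in the free pocket and released it. I then pushed the red peg anticlockwise until the plunger dropped into the next notch, and handed the job in at 18.6 s with the arm clear of everything.

- **Click-stop:** The push took about 3–5 N. After about 33° of turning the force fell to about zero as the notch drew the peg roughly 3.5 mm ahead. Camera measurements put the total turn at about 35°, which is within the expected 32–56°.
- **Lean test:** I held about 6 N on the peg (readings 5.8 to 6.5 N) for about 0.8 s, and the arm did not move.
- **Last checks:** After I backed off, the receiver's cap was still at the same pixel as before the lean. All five flasks were upright, and the spout was over the pocket at the notch. I had no direct plunger reading, so seating is judged from the force and the pictures.
- **One disagreement:** Before placing, the wrist and fixed cameras differed by 2–3 mm on the flask-to-pocket offset. I weighted the wrist view, and the foot went between the pins without touching them.

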